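Scrape the baking sheet clean and hang up the scraper

ROBOT

A 6-joint arm with a two-finger parallel gripper is mounted at the origin on the work surface. World frame = base frame: x ahead of the robot, y to its left, z up, the work surface at z = 0. Lengths are in m, angles in rad, forces in N, time in s.
With the tool pointing down it reaches from about 0.425 to 0.95 m from the base axis. Payload 3.5 kg.
Tool frame: the origin (TCP) lies at the very end of the fingers, on their centre line; the grasp point (between the pads) lies 19 mm behind it (ctrl.pinch_z is the distance from the TCP to the grasp point, in m); z points along the fingers, y is the line along which they close (so a half turn about z gives the same grasp; the last joint's range is limited). The gripper opens to 85 mm and grips with 20 to 120 N. Pads are 22 mm wide; open, the fingers measure 114 mm over their backs; the gripper's body (76 mm by 85 mm) begins 54 mm behind the grasp point. The pads swing forward as they close: fully open they stand 13 mm farther back than shut.
Start: joints at [1.112, 0.286, 1.577, -0, 1.279, -0.15], TCP at [0.205, 0.643, 0.231] pointing down, gripper open.
Joint ranges: [-2.77, 2.77], [-0.9, 2.22], [0.21, 2.48], [-1.53, 4.67], [0.24, 2.81], [-2.84, 2.84]. Speed limits (rad/s): [2.79, 2.79, 3.14, 3.14, 3.14, 3.14].

INTERFACE

Orientations are given as a unit quaternion [x, y, z, w].
In Python, from plant import ctrl gives the robot as it stands. The module is installed in compiled form; this text tells all that it offers.
- The arm moves only by the shell command python3 -m crank 'ROWS' [OPENING] [FORCE]. ROWS is JSON, a list of rows, each a list of 6 numbers: the shift along the tool's x, y, z in cm, then the turn, a rotation vector about the tool's x, y, z in rad. In form: [[tx, ty, tz, rx, ry, rz], ...]. A call has 1 to 10 rows; each row is the pose to reach, as a shift and turn from the pose commanded when the call began, along the tool's axes at that moment; what a row does not reach only later rows make up. A row lasts 1/10 s, in which the tool goes at most 50 mm and 8.59 degrees, less where a joint would pass 70% of its speed; a pose out of reach is approached as far as the arm can. A call with a gripper value outside its range is refused whole. OPENING is the opening, from 0 (shut) to 1 (fully open), set as the call begins (- or left out, the last holds). The fingers move at their own pace and stop on an object; FORCE is the grip in N (left out, the last holds). Time passes only in rows, so rows that repeat a pose let the fingers close. It gives the time, the measured TCP pose, the force, the opening and the grip force at its end, in the units of the state.
- ctrl.get_state(): the state, without advancing time (a new reading comes with each control period).
- ctrl.read_camera(name): name is "scene" or "top" or "wrist"; returns (picture, depth): 480x640x3 uint8, blue, green, red; 480x640 float32, m along the optical axis (not along the pixel's ray), 0 where there is no reading.
- ctrl.camera_info(name): a dict with "K" (3x3 intrinsics, pixels), "origin" and "orientation" of the camera in the world. Camera axes: x right, y down, z forward; pixel columns grow to the right and rows downward; lengths in m; the calibration is good to about 2 mm. A picture is of the moment at which its call begins: read the wrist's pose just before it. camera_info takes no time and is no camera call; for the wrist camera it gives the pose at the moment of the call.
- ctrl.sign_off(): hands the job in; it is judged then, once.
The state is a dict: "time": time; "qpos": joint angles; "dq": joint speeds; "joint_efforts": joint torques, N m; "eef_pos": TCP position; "tcp_rot": TCP orientation; "contact_force": force on the tool from outside, world axes, zero at the start; "wrist_torque": the same for the moment, N m; "opening": opening from 0.0 (shut) to 1.0 (fully open); "finger_force": force on a finger pad.
Only numpy, scipy, OpenCV 4.12 (cv2) and the standard library are available. Lean on these libraries where they do the work, as an engineer would, in place of code of your own. Each camera call takes 0.05 s, during which the arm holds its last target. There are 200 camera calls.

TASK

Take the scraper from its wooden rest and use it to wipe the three loose bread crusts off the baking sheet into the scrap pan at the sheet's open far end, without touching the crusts with the gripper or arm. Then hang the scraper by its round hole on the peg of the steel stand and let go, so that it hangs there still, blade down. Leave the cup, jar and bowl alone.

Things in the scene. Friction and masses are not known exactly. Their poses are not given: they have to be found in the camera images.
- scraper: hand scraper, 0.4 kg: steel blade 130 wide (y), 95 high (z), 4 thick (x), under a black handle bar 110 (y) by 24 (x), 92 to 122 above the blade's lower edge. Origin: middle of that edge; z up. A round hole 36 across goes through the blade along x, centre 60 up. It starts upright, its lower edge 6 above the table, in the rest's slot, x as the rest's; grip the bar from above and lift straight up.
- eye (a point): centre of the scraper's hole, 60 above the blade's lower edge, on the blade's mid-plane.
- rest: dark wooden slotted rest, fixed, 56 (x) by 160 (y) by 36 high; a slot 6 wide and 30 deep runs along its y, and the scraper's blade stands in it. Origin: centre of its underside. It may be on either side of the robot; the stand is on the other side.
- sheet: aluminium baking sheet on a wooden block, fixed, 220 (x) by 240 (y), flat top face 85 above the table. Along both sides y = -120 and y = +120 runs a raised edge 14 high and 7 thick, so 226 is free between them; the near (-x) and far (+x) ends are open. Origin: centre of the block's underside; x points to the scrap pan.
- pan: open steel scrap pan, fixed, 130 (x) by 250 (y) by 60 high, walls 4 thick; its near wall stands 1 mm beyond the sheet's far end and its rim is 25 below the sheet's top face. Origin: centre of its underside; axes as the sheet's.
- crust1: a loose, hard piece of dry brown bread crust, a plain bar 64 long and 28 wide with a dark strip along one side, 12 thick, about 20 g, lying flat on the sheet at the start. Origin: centre of its underside; x along its length, z up.
- crust2: a loose, hard piece of dry brown bread crust, 60 long, 22 wide, with a 30 mm long part near one end that is 30 wide, with a dark patch on top, 12 thick, about 20 g, lying flat on the sheet at the start. Origin: centre of its underside; x along its length, z up.
- crust3: a loose, hard piece of dry brown bread crust, 62 long, 20 wide at the ends and 32 wide near the middle, with a dark patch on top, 12 thick, about 20 g, lying flat on the sheet at the start. Origin: centre of its underside; x along its length, z up.
- stand: steel peg stand, fixed: base 110 (x) by 90 (y) by 10; post 20 by 24, 166 high, centred at x = +42. A round peg 10 thick points from it to -x, axis 160 above the table, level to x = -36, then rising to axis height 169 at x = -48 (the round tip ends at x = -53, 174 high). Origin: centre of the base's underside.
- peg (a point): point on the axis of the peg, halfway along its level part (x = -4, y = 0, z = 160 in the stand's frame). With the scraper hanging, its hole's centre is about 13 below the peg's axis; it may hang up to some 15 degrees askew.
- cup: bystander: white plastic cup, 72 across at the rim, 95 high. Origin: centre of its underside.
- jar: bystander: white ceramic jar with a steel cap, 66 across, 90 high. Origin: centre of its underside.
- bowl: bystander: steel bowl, 120 across at the rim, 50 high. Origin: centre of its underside.
There are look-alikes about, which are no part of the job. Leave any pink or red look-alike of the scraper alone. What is shaped like the crust2 but pink is not meant.

How it is judged:
On the way, in this order (a step that is already met when the one before it is completed fails the run):
1. all three crusts lie in the scrap pan (x of crust1 in the frame of pan between -0.066 and 0.066 m and y of crust1 in the frame of pan between -0.125 and 0.125 m and z of each of crust1, crust2, crust3 in the frame of pan below 0.055 m and x of crust2 in the frame of pan between -0.066 and 0.066 m and y of crust2 in the frame of pan between -0.125 and 0.125 m and x of crust3 in the frame of pan between -0.066 and 0.066 m and y of crust3 in the frame of pan between -0.125 and 0.125 m), for 0.2 s.
2. the scraper hangs on the peg by its hole (x of eye in the frame of stand between -0.043 and 0.032 m and y of eye in the frame of stand between -0.02 and 0.02 m and z of eye in the frame of stand between 0.138 and 0.156 m and angle between scraper's own z axis and vertical below 0.35 rad and contact force between scraper and stand above 1 N and linear speed of scraper below 0.03 m/s), for 0.2 s.
At the end, for the whole second after the job is handed in: All three crusts are in the scrap pan, below its rim; the scraper hangs still by its hole on the peg, between the post and the turned-up end: hole centre within 20 mm sideways of the peg axis and 4 to 22 mm below it, within 0.35 rad of upright, its weight on the stand (all of step 1 and all of step 2); the robot touches nothing.
It fails at once if the gripper or arm touches a crust (contact force between any of the fingers, the arm and crust1 above 0.3 N or contact force between any of the fingers, the arm and crust2 above 0.3 N or contact force between any of the fingers, the arm and crust3 above 0.3 N).
It fails at once if a bystander is shifted by more than 30 mm or knocked over (distance of any of cup, jar, bowl from where it was at the start of the episode above 0.03 m or angle between any of cup, jar, bowl's own z axis and vertical above 0.5 rad).
It also fails if it takes over 72 s, if anything falls off the work surface, if the arm or the gripper's body presses on something with over 40 N, if the wrist force passes 120 N, or if a joint passes its speed limit or range.

## Working session

There is one attempt and no reset: what is moved stays moved. The work goes in short steps, Python scripts to look and compute and a shell command to move; the robot and the scene stay as the last step left them, time stands still between calls to the robot, and variables do not carry over. Pictures are saved under pics/ and viewed, at most 10 in all, crops included, and the job is handed in when it is done.

```bash
mkdir -p pics; cat > h.py <<'E'
import numpy as np,cv2
from scipy.spatial.transform import Rotation as R
from plant import ctrl
def cam(n):
    i=ctrl.camera_info(n); p,d=ctrl.read_camera(n)
    K=np.array(i["K"]);o=np.array(i["origin"]);q=np.array(i["orientation"])
    M=q if q.shape==(3,3) else R.from_quat(q).as_matrix()
    v,u=np.mgrid[0:480,0:640]
    P=np.stack([(u-K[0,2])/K[0,0]*d,(v-K[1,2])/K[1,1]*d,d],-1)@M.T+o
    return p,d,P,K,M,o
E
python3 - <<'E'
from h import *
for n in("top","scene"):
    p,d,P,K,M,o=cam(n); cv2.imwrite(f"pics/{n}.png",p); np.savez(n,p=p,d=d,P=P); print(n,K,M,o)
print(ctrl.get_state(),ctrl.pinch_z)
E
```

```text
top [[612.39048493   0.         320.93699767]
 [  0.         612.39048493 242.38138893]
 [  0.           0.           1.        ]] [[-0.02768849 -0.99146849  0.12737186]
 [-0.99961357  0.02777643 -0.00108605]
 [-0.00246115 -0.12735271 -0.99185444]] [ 0.3636437  -0.09330478  1.52992372]
scene [[469.36447532   0.         324.91469917]
 [  0.         469.36447532 239.27776266]
 [  0.           0.           1.        ]] [[-5.88036515e-01  5.65761346e-01 -5.78037331e-01]
 [ 8.08834128e-01  4.11883709e-01 -4.19689366e-01]
 [ 6.40139527e-04 -7.14328993e-01 -6.99809746e-01]] [1.25398599 0.45093679 1.03087863]
{'time': 0.1, 'qpos': array([ 1.11201877e+00,  2.87108707e-01,  1.57805969e+00,  4.35524854e-05,
        1.27858041e+00, -1.50005528e-01]), 'dq': array([ 3.53089377e-04, -1.84892369e-03, -5.07679334e-03,  9.18997934e-05,
       -3.03121374e-03, -2.49003570e-04]), 'joint_efforts': array([ 4.61096788e-04, -4.07289577e+01, -2.93700939e+01, -1.71313291e-04,
        3.39056649e-03,  1.62060292e-05]), 'eef_pos': array([0.2048219 , 0.64254499, 0.23004865]), 'tcp_rot': array([ 1.53779578e-01,  9.88104589e-01, -1.02227109e-03, -3.43001978e-04]), 'contact_force': array([-0.78720806,  1.21247911, -0.20460008]), 'wrist_torque': array([0.00478466, 0.00343933, 0.00422728]), 'finger_force': 0.0, 'opening': 0.9987595365714562} 0.0187
```

View pics/top.png

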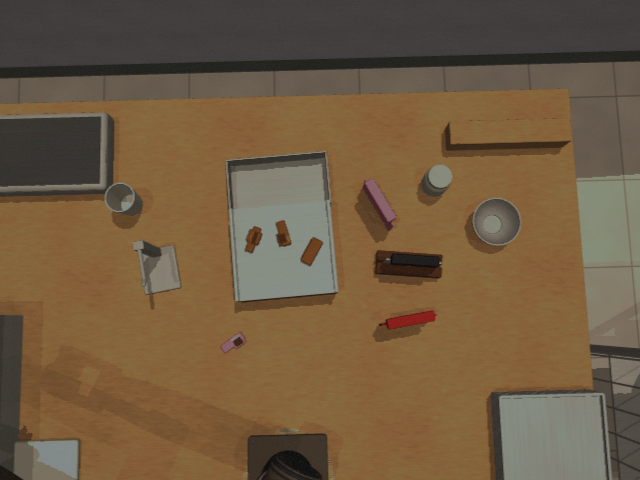

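View pics/scene.png

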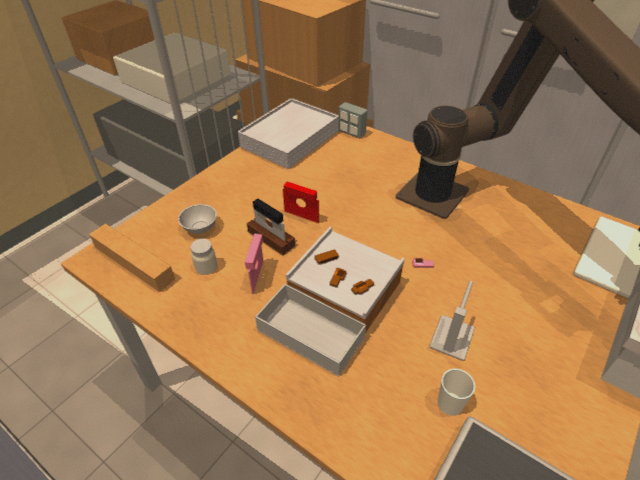

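The top view shows the black scraper in its dark rest at (409,262). Possible mix-ups are the red scraper at (410,320) and the pink one at (380,203). The crusts are at (254,239), (283,233) and (312,251), with a pink crust2 look-alike at (233,343). The stand is at (158,268), with its peg pointing towards the robot. I choose the black scraper and the three brown crusts on the sheet. Next I check that choice in a crop and measure.

```bash
python3 - <<'E'
from h import *
T=np.load("top.npz");S=np.load("scene.npz")
a=cv2.resize(T["p"][170:340,340:460],(480,600)); b=cv2.resize(T["p"][220:305,120:195],(0,0),fx=4,fy=4)
c=np.zeros((600,790,3),np.uint8); c[:,:480]=a; c[:340,485:785]=b; 
b=cv2.resize(S["p"][275:365,425:500],(0,0),fx=2.8,fy=2.8);c[345:345+b.shape[0],485:485+b.shape[1]]=b
cv2.imwrite("pics/crop.png",c)
def rect(P,name):
    if len(P)<8: print(name,len(P));return
    r=cv2.minAreaRect((P[:,:2]*1000).astype(np.float32)); print(name,len(P),"c",np.round(r[0],1),"size",np.round(r[1],1),"ang",round(r[2],2),"z",np.round(np.percentile(P[:,2],[5,50,95])*1000,1))
def reg(D,u0,u1,v0,v1,z0,z1,f=None):
    P=D["P"][v0:v1,u0:u1];p=D["p"][v0:v1,u0:u1].astype(int);m=(P[...,2]>z0)&(P[...,2]<z1)&(D["d"][v0:v1,u0:u1]>0)
    if f is not None:m&=f(p)
    return P[m]
dark=lambda p:p.max(-1)<70
rect(reg(T,370,450,240,285,.112,.14),"bar")
rect(reg(S,240,300,190,260,.112,.14),"bar S")
rect(reg(T,370,450,240,285,.026,.045),"rest")
rect(reg(S,240,300,190,260,.026,.045),"rest S")
rect(reg(T,220,345,145,305,.092,.105),"rails"); 
rect(reg(T,220,345,145,305,.078,.09),"sheettop")
rect(reg(S,280,410,225,320,.079,.09),"sheettop S")
rect(reg(T,220,345,145,305,.05,.066),"panrim")
brown=lambda p:(p[...,2]-p[...,0]>50)
q=T["p"].astype(int);m=((q[...,2]-q[...,0]>40)&(T["P"][...,2]>.085)).astype(np.uint8);m[:, :235]=0;m[:,330:]=0;m[:200]=0;m[290:]=0
n,l,s,ce=cv2.connectedComponentsWithStats(m)
for i in range(1,n):
    if s[i,4]>20: rect(T["P"][l==i],f"crust{ce[i]}")
rect(reg(T,120,195,220,305,.006,.02),"base")
rect(reg(S,425,500,275,365,.006,.02),"base S")
rect(reg(T,120,195,220,305,.157,.19),"peg+post")
rect(reg(S,425,500,275,365,.15,.19),"peg S")
rect(reg(S,425,500,275,365,.155,.19),"peg S")
P=reg(S,425,500,275,365,.14,.2);np.set_printoptions(suppress=True,precision=1);print(P[::max(1,len(P)//25)]*1000)
P=reg(T,120,195,220,305,.14,.2);print(P[::max(1,len(P)//25)]*1000)
E
```

```text
bar 519 c [ 497.3 -309. ] size [109.3  24.7] ang 84.37 z [122.2 128.  132.3]
bar S 569 c [ 540.6 -297.8] size [322.2 110.6] ang 14.95 z [114.  122.5 129.7]
rest 910 c [ 497.5 -307.8] size [160.7  56.6] ang 84.16 z [30.2 35.9 41.4]
rest S 649 c [ 481.3 -301.4] size [163.6 237.3] ang 77.68 z [27.9 35.5 42. ]
rails 1532 c [532.3  -2.9] size [219.  240.4] ang 3.58 z [ 92.5  97.6 102.7]
sheettop 7290 c [533.4  -2.7] size [221.4 235.5] ang 3.55 z [80.4 85.3 89.1]
sheettop S 4653 c [539.1 -69.5] size [226.3 375.1] ang 3.88 z [81.5 84.9 88. ]
panrim 470 c [598.6   1.4] size [352.1 250.7] ang 3.57 z [51.4 58.6 63.9]
crust[282.63445378 233.53781513] 238 c [572.6  -2.4] size [58.2 27.5] ang 16.77 z [ 91.8  97.4 102.3]
crust[252.77593361 238.38589212] 241 c [463.7   4.2] size [273.8  55.6] ang 32.79 z [ 92.1  97.5 102.5]
crust[311.32996633 250.71717172] 297 c [462.6 -70.6] size [ 49.8 196.9] ang 88.73 z [ 92.   97.2 102.4]
base 1473 c [523.4 315.8] size [214.7 186. ] ang 0.29 z [ 6.3 10.1 16. ]
base S 937 c [446.6 310.9] size [235.5 168.8] ang 26.93 z [ 6.8  9.6 13.1]
peg+post 272 c [502.7 312.8
[... 618 characters left out ...]
63.6]
 [551.3 327.4 166.2]
 [554.1 324.5 163.2]
 [556.9 321.6 160.1]
 [555.6 317.8 151.8]
 [555.9 314.3 145.6]
 [558.1 313.3 143.3]
 [556.5 318.  141.4]
 [554.6 330.9 146. ]]
[[555.7 312.  164.9]
 [551.  326.3 169.4]
 [553.4 306.1 146.4]
 [549.5 306.8 159.4]
 [546.7 309.8 164.4]
 [544.1 313.3 167.7]
 [542.7 319.4 162.2]
 [540.3 321.3 163.4]
 [537.7 324.5 167.4]
 [539.4 303.3 147.6]
 [536.4 306.  154.1]
 [535.3 308.5 145.1]
 [526.  317.2 169. ]
 [522.1 312.5 162.1]
 [515.  313.7 165.3]
 [510.  308.1 169.1]
 [503.6 309.  165.6]
 [499.3 305.3 163. ]
 [492.1 306.  168.1]
 [485.8 309.3 164.2]
 [480.9 301.8 166.7]
 [474.2 303.9 167.1]
 [470.3 301.7 159. ]
 [462.8 298.9 168.5]
 [456.  304.1 173.2]]
```

View pics/crop.png

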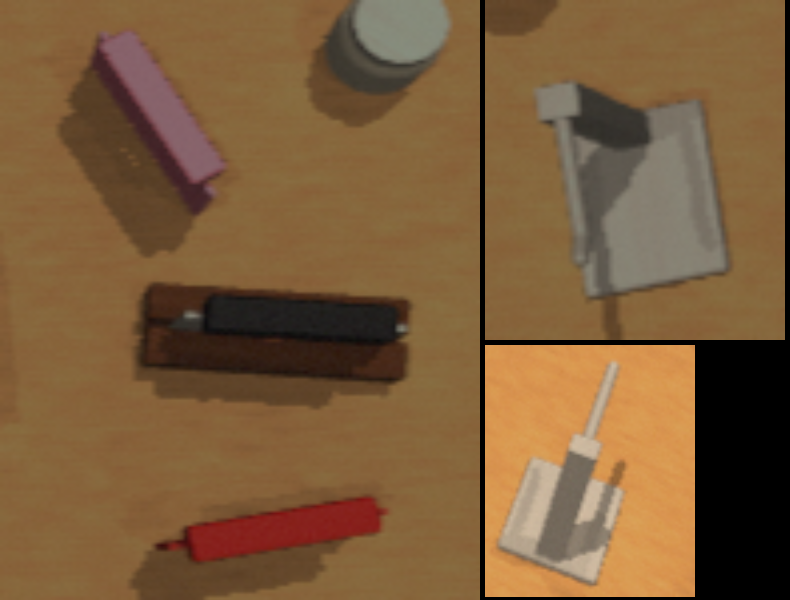

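The crop confirms the black scraper standing in the dark rest, with the red and pink ones separate from it. The peg runs from the post towards the robot (-x).

```bash
cat >> h.py <<'E'
def way(*ts):
    """targets (x,y,z,yaw of tool y in deg) -> rows from present pose"""
    s=ctrl.get_state();p=np.array(s["eef_pos"]);r=R.from_quat(s["tcp_rot"])
    m=r.as_matrix();print("t",round(s["time"],2),"p",np.round(p*1e3,1),"yaw_y",round(np.degrees(np.arctan2(m[1,1],m[0,1])),2),"tilt",np.round(m[:,2],4),"F",np.round(s["contact_force"],1),"op",round(s["opening"],3))
    for x,y,z,a in ts:
        a=np.radians(a);Y=np.array([np.cos(a),np.sin(a),0]);Z=np.array([0,0,-1.]);t=np.stack([np.cross(Y,Z),Y,Z],1)
        print(np.round(m.T@(np.array([x,y,z])-p)*100,2),np.round((r.inv()*R.from_matrix(t)).as_rotvec(),3))
E
python3 - <<'E'
from h import *
T=np.load("top.npz");S=np.load("scene.npz")
for D,b,n in((T,(120,195,220,305),"T"),(S,(425,500,275,365),"S")):
    u0,u1,v0,v1=b;P=D["P"][v0:v1,u0:u1].reshape(-1,3);p=D["p"][v0:v1,u0:u1].reshape(-1,3).astype(int)
    g=(p.max(1)-p.min(1)<30)
    k=P[(P[:,2]>.152)&(P[:,2]<.178)&(P[:,0]<.535)&(P[:,0]>.44)&(P[:,1]>.28)&(P[:,1]<.34)]
    vx,vy,x0,y0=cv2.fitLine((k[:,:2]*1e3).astype(np.float32),cv2.DIST_HUBER,0,.01,.01).ravel()
    print(n,"peg",len(k),np.degrees(np.arctan(vy/vx)),x0,y0,"xmin",k[:,0].min())
    q=P[g&(P[:,2]>.005)&(P[:,2]<.016)&(np.abs(P[:,0]-.5)<.08)&(np.abs(P[:,1]-.31)<.075)]
    print("base",cv2.minAreaRect((q[:,:2]*1e3).astype(np.float32)))
    q=P[(P[:,2]>.16)&(P[:,2]<.175)&(P[:,0]>.538)];print("posttop",cv2.minAreaRect((q[:,:2]*1e3).astype(np.float32)))
a=np.radians(3.57);c=np.array([.533,-.0028]);ex=np.array([np.cos(a),np.sin(a)]);ey=np.array([-ex[1],ex[0]])
for D,n in((T,"T"),(S,"S")):
    q=D["p"].astype(int);P=D["P"];w=P[...,:2]-c
    m=((q[...,2]-q[...,0]>40)&(P[...,2]>.088)&(P[...,2]<.11)&(abs(w@ex)<.105)&(abs(w@ey)<.108)).astype(np.uint8)
    k,l,s,ce=cv2.connectedComponentsWithStats(m)
    for i in range(1,k):
        if s[i,4]>40:
            z=P[l==i][:,:2]-c;print(n,"crust sheet x",np.round(np.percentile(z@ex,[1,50,99])*1e3),"y",np.round(np.percentile(z@ey,[1,50,99])*1e3))
way((.205,.643,.28,72.3),(.35,.5,.3,52),(.53,.2,.3,22),(.55,-.1,.28,5),(.497,-.309,.25,-5.8))
E
```

```text
T peg 174 10.16682 492.90884 307.98367 xmin 0.45141755942155404
base ((502.689208984375, 309.2191467285156), (109.31745147705078, 89.2962417602539), 9.209790229797363)
posttop ((546.4508666992188, 318.07452392578125), (16.979835510253906, 24.763273239135742), 6.930142879486084)
S peg 123 10.347981 493.22516 308.94073 xmin 0.45581807620477244
base ((513.96240234375, 329.75714111328125), (40.84893798828125, 122.02269744873047), 70.24982452392578)
posttop ((547.8648681640625, 318.4556579589844), (19.803783416748047, 23.4751033782959), 9.507285118103027)
T crust sheet x [12. 36. 68.] y [-19.  -4.   9.]
T crust sheet x [ 4. 34. 59.] y [48. 68. 84.]
T crust sheet x [-37.  -9.  20.] y [-93. -68. -45.]
S crust sheet x [-35.  -4.  26.] y [-93. -67. -41.]
S crust sheet x [11. 42. 74.] y [-18.  -1.  12.]
S crust sheet x [ 6. 39. 64.] y [50. 70. 88.]
t 0.1 p [204.8 642.5 230. ] yaw_y 72.31 tilt [-0.001  -0.0019 -1.    ] F [-0.8  1.2 -0.2] op 0.999
[-0.    0.04 -5.  ] [-0.002 -0.     0.   ]
[-18.16  -9.18  -6.98] [-0.002  0.     0.354]
[-44.43 -32.29  -6.94] [-0.002  0.001  0.878]
[-55.45 -60.26  -4.89] [-2.000e-03  1.000e-03  1.175e+00]
[-56.75 -81.78  -1.84] [-2.000e-03  1.000e-03  1.363e+00]
```

```bash
python3 -m crank '[[-9,-4.6,-5,0,0,0.15],[-18,-9,-7,0,0,0.35],[-18,-9,-7,0,0,0.35],[-18,-9,-7,0,0,0.35],[-27,-17,-7,0,0,0.5],[-36,-25,-7,0,0,0.65],[-44,-32,-7,0,0,0.88],[-44,-32,-7,0,0,0.88],[-44,-32,-7,0,0,0.88],[-44,-32,-7,0,0,0.88]]' 1
python3 - <<'E'
from h import *
way((.55,-.1,.28,5),(.497,-.309,.20,-5.8))
E
```

```text
time: 1.1
eef_pos: [0.4965, 0.2537, 0.3005]
tcp_rot: [0.56, 0.829, -0.0, -0.0]
contact_force: [1.3, 0.6, 0.1]
opening: 0.999
finger_force: 0.0
t 1.1 p [496.5 253.7 300.5] yaw_y 21.89 tilt [-5.e-04 -1.e-04 -1.e+00] F [1.3 0.6 0.1] op 0.999
[-34.81  -8.22   2.05] [-0.001 -0.     0.295]
[-52.23 -20.93  10.05] [-0.001  0.     0.483]
```

```bash
python3 -m crank '[[-35,-8,2,0,0,0.3],[-35,-8,2,0,0,0.3],[-35,-8,2,0,0,0.3],[-35,-8,2,0,0,0.3],[-35,-8,2,0,0,0.3],[-35,-8,2,0,0,0.3],[-35,-8,2,0,0,0.3],[-52,-21,8,0,0,0.48],[-52,-21,8,0,0,0.48],[-52,-21,8,0,0,0.48]]'
python3 -m crank '[[0,0,0,0,0,0],[0,0,0,0,0,0]]'
python3 - <<'E'
from h import *
way((.4975,-.309,.20,-5.8),(.4975,-.309,.097,-5.8))
p,d,P,K,M,o=cam("wrist");cv2.imwrite("pics/w1.png",p);np.savez("w1",p=p,d=d,P=P)
m=(P[...,2]>.112)&(P[...,2]<.14)&(p.max(-1)<90)&(abs(P[...,0]-.5)<.08)&(abs(P[...,1]+.31)<.1)
if m.sum()>20:print(m.sum(),cv2.minAreaRect((P[m][:,:2]*1e3).astype(np.float32)),np.percentile(P[m][:,2],[5,50,95]))
E
```

```text
time: 2.1
eef_pos: [0.5137, -0.2314, 0.2411]
tcp_rot: [0.741, 0.671, -0.0, -0.0]
contact_force: [0.9, -0.1, 0.5]
opening: 0.998
finger_force: 0.0
time: 2.3
eef_pos: [0.5138, -0.2304, 0.2411]
tcp_rot: [0.742, 0.671, -0.0, -0.001]
contact_force: [1.2, 0.2, 0.6]
opening: 1.003
finger_force: 0.0
t 2.3 p [ 513.8 -230.4  241.1] yaw_y -5.77 tilt [-0.0015  0.0017 -1.    ] F [1.2 0.2 0.6] op 1.003
[-7.99 -0.83  4.1 ] [-0.002 -0.001  0.   ]
[-8.01 -0.81 14.4 ] [-0.002 -0.001  0.   ]
3494 ((499.3236389160156, -308.9781188964844), (108.61874389648438, 23.939327239990234), 84.42328643798828) [0.12437701 0.12797647 0.12905311]
```

```bash
python3 -m crank '[[-4,-0.4,2,0,0,0],[-8,-0.75,4.1,0,0,0],[-8,-0.75,4.1,0,0,0],[-8,-0.75,8,0,0,0],[-8,-0.75,11,0,0,0],[-8,-0.75,13,0,0,0],[-8,-0.75,14.5,0,0,0],[-8,-0.75,14.5,0,0,0],[-8,-0.75,14.5,0,0,0]]' 0.7
python3 -m crank '[[0,0,0,0,0,0],[0,0,0,0,0,0],[0,0,0,0,0,0],[0,0,0,0,0,0],[0,0,0,0,0,0],[0,0,0,0,0,0]]' 0 80
python3 - <<'E'
from h import *
way((.498,-.309,.23,-5.8))
E
```

```text
time: 3.25
eef_pos: [0.5003, -0.3082, 0.0982]
tcp_rot: [0.74, 0.672, 0.0, 0.001]
contact_force: [0.2, 0.4, 0.4]
opening: 0.699
finger_force: 0.0
time: 3.85
eef_pos: [0.5, -0.3093, 0.0988]
tcp_rot: [0.741, 0.672, 0.0, 0.001]
contact_force: [-1.0, 0.9, 6.6]
opening: 0.268
finger_force: 79.5
t 3.85 p [ 500.  -309.3   98.8] yaw_y -5.62 tilt [ 0.0017 -0.0015 -1.    ] F [-1.   0.9  6.6] op 0.268
[-1.000e-02 -1.800e-01 -1.312e+01] [0.002 0.001 0.003]
```

```bash
python3 -m crank '[[0,0,-2,0,0,0],[0,0,-4,0,0,0],[0,0,-7,0,0,0],[0,0,-10,0,0,0],[0,0,-14,0,0,0],[0,0,-14.5,0,0,0],[0,0,-14.5,0,0,0],[0,0,-14.5,0,0,0]]'
python3 - <<'E'
from h import *
way((.4759,-.0504,.24,3.57),(.4759,-.0504,.181,3.57))
E
```

```text
time: 4.65
eef_pos: [0.498, -0.3076, 0.2385]
tcp_rot: [0.741, 0.672, -0.0, -0.003]
contact_force: [-0.6, 0.0, -5.7]
opening: 0.268
finger_force: 80.1
t 4.65 p [ 498.  -307.6  238.5] yaw_y -5.62 tilt [-0.0041  0.0037 -1.    ] F [-0.6  0.  -5.7] op 0.268
[25.37 -4.72 -0.04] [-0.004 -0.004 -0.16 ]
[25.36 -4.7   5.86] [-0.004 -0.004 -0.16 ]
```

```bash
python3 -m crank '[[5,-0.9,0,0,0,-0.05],[10,-1.9,0,0,0,-0.1],[14,-2.6,0,0,0,-0.16],[18,-3.3,0,0,0,-0.16],[22,-4.1,0,0,0,-0.16],[25.4,-4.7,0,0,0,-0.16],[25.4,-4.7,0,0,0,-0.16],[25.4,-4.7,0,0,0,-0.16],[25.4,-4.7,0,0,0,-0.16]]'
python3 - <<'E'
from h import *
way((.4759,-.0504,.181,3.57))
p,d,P,K,M,o=cam("scene");cv2.imwrite("pics/s2.png",p[130:330,180:440].repeat(3,0).repeat(3,1));np.savez("s2",p=p,d=d,P=P)
E
```

```text
time: 5.55
eef_pos: [0.4768, -0.0518, 0.2405]
tcp_rot: [0.685, 0.728, -0.001, -0.001]
contact_force: [-0.3, -0.4, -4.4]
opening: 0.266
finger_force: 79.9
t 5.55 p [476.8 -51.8 240.5] yaw_y 3.51 tilt [-2.6e-03  3.0e-04 -1.0e+00] F [-0.3 -0.4 -4.4] op 0.266
[ 0.14 -0.07  5.95] [-0.003 -0.    -0.001]
```

View pics/s2.png

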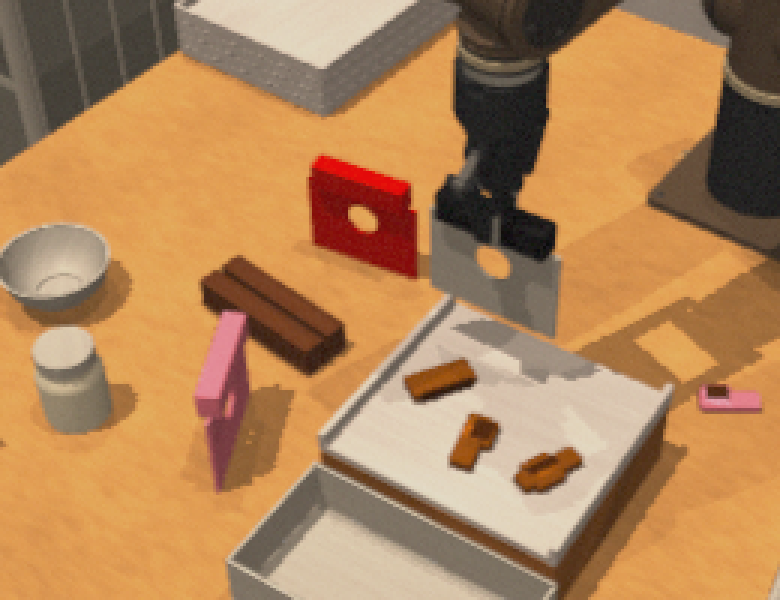

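The scraper hangs straight in the gripper over the near end of the sheet (crop 495,260), and the three crusts lie ahead of it. I measure the blade in the hand and then lower it.

```bash
python3 - <<'E'
from h import *
D=np.load("s2.npz");P=D["P"].reshape(-1,3)
a=np.radians(3.51);w=P-np.array([.4768,-.0518,.2405]);x=w[:,:2]@[np.cos(a),np.sin(a)];y=w[:,:2]@[-np.sin(a),np.cos(a)];z=w[:,2]
m=(abs(x)<.012)&(abs(y)<.075)&(z>-.12)&(z<-.005);print(m.sum(),np.percentile(y[m],[.5,99.5]),np.percentile(z[m],[.5,99.5]))
A=np.c_[y[m],z[m],np.ones(m.sum())];print("plane x=ay+bz+c",np.linalg.lstsq(A,x[m],rcond=None)[0])
for s in (-.05,-.03,-.01,.01,.03,.05):
    k=m&(abs(y-s)<.008);print(s,z[k].min())
E
python3 -m crank '[[0.1,0,2,0,0,0],[0.1,0,4,0,0,0],[0.1,0,5,0,0,0],[0.1,0,5.6,0,0,0],[0.1,0,5.9,0,0,0],[0.1,0,5.9,0,0,0]]'
python3 - <<'E'
from h import *
way((.6855,-.0374,.181,3.57))
E
```

```text
914 [-0.06451629  0.06492425] [-0.09303061 -0.00736486]
plane x=ay+bz+c [-0.00023992  0.0104003   0.00284366]
-0.05 -0.09321297975477744
-0.03 -0.09348547949638569
-0.01 -0.09233825059467643
0.01 -0.09184514885350986
0.03 -0.0928901929991986
0.05 -0.09355836848792759
time: 6.2
eef_pos: [0.4776, -0.0505, 0.1833]
tcp_rot: [0.685, 0.729, 0.0, 0.0]
contact_force: [0.4, -0.4, -3.9]
opening: 0.266
finger_force: 79.7
t 6.2 p [477.6 -50.5 183.3] yaw_y 3.53 tilt [ 3.e-04 -1.e-04 -1.e+00] F [ 0.4 -0.4 -3.9] op 0.266
[ 0.03 20.83  0.24] [ 0.     0.    -0.001]
```

```bash
python3 -m crank '[[0,0.8,0.2,0,0,0],[0,2,0.2,0,0,0],[0,3.2,0.2,0,0,0],[0,4.4,0.2,0,0,0],[0,5.6,0.2,0,0,0],[0,6.8,0.2,0,0,0],[0,8,0.2,0,0,0],[0,9.2,0.2,0,0,0],[0,10.4,0.2,0,0,0],[0,11.6,0.2,0,0,0]]'
python3 -m crank '[[0,1.2,0,0,0,0],[0,2.4,0,0,0,0],[0,3.6,0,0,0,0],[0,4.8,0,0,0,0],[0,6,0,0,0,0],[0,7.2,0,0,0,0],[0,8.4,0,0,0,0],[0,9.4,0,0,0,0],[0,9.4,0,0,0,0],[0,9.4,0,0,0,0]]'
python3 - <<'E'
from h import *
c=np.array([.533,-.0028]);a=np.radians(3.57);ex=np.array([np.cos(a),np.sin(a)]);ey=np.array([-ex[1],ex[0]])
s=c-.045*ex+.046*ey;print(s)
way((*(c+.14*ex-.044*ey),.24,3.57),(*s,.24,3.57),(*s,.1815,3.57))
p,d,P,K,M,o=cam("scene");cv2.imwrite("pics/s3.png",p[200:380,240:440].repeat(3,0).repeat(3,1))
E
```

```text
time: 7.2
eef_pos: [0.5941, -0.043, 0.1809]
tcp_rot: [0.685, 0.729, -0.0, -0.0]
contact_force: [0.2, 0.2, -4.1]
opening: 0.269
finger_force: 79.8
time: 8.2
eef_pos: [0.6869, -0.0372, 0.1808]
tcp_rot: [0.685, 0.729, -0.0, -0.0]
contact_force: [-0.7, 0.4, -5.4]
opening: 0.264
finger_force: 79.9
[0.485223   0.04030868]
t 8.2 p [686.9 -37.2 180.8] yaw_y 3.56 tilt [-9.e-04  1.e-04 -1.e+00] F [-0.7  0.4 -5.4] op 0.264
[-0.01 -1.15 -5.92] [-0.001 -0.    -0.   ]
[  8.99 -19.65  -5.9 ] [-0.001 -0.    -0.   ]
[  8.98 -19.64  -0.05] [-0.001 -0.    -0.   ]
```

View pics/s3.png

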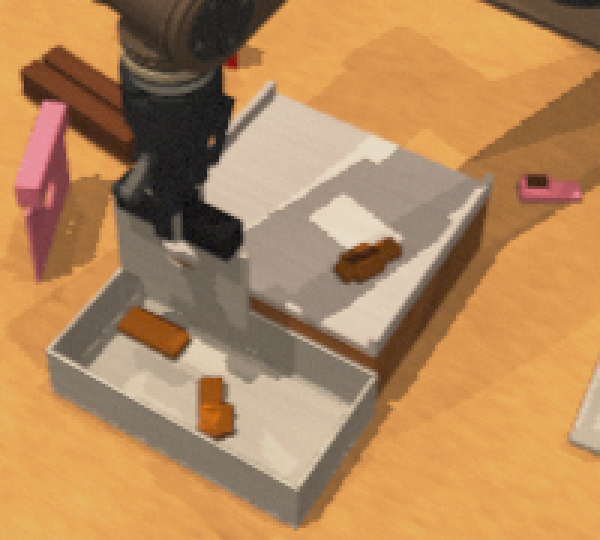

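Two crusts lie in the pan, at crop (153,330) and (215,405). The third is still on the sheet at (365,260), untouched. Next I lift, go back and make the second stroke.

```bash
python3 -m crank '[[0,0,-3,0,0,0],[0,0,-6,0,0,0],[2,-4,-6,0,0,0],[4,-8,-6,0,0,0],[6,-12.5,-6,0,0,0],[8,-16.5,-6,0,0,0],[9,-19.6,-6,0,0,0],[9,-19.6,-6,0,0,0],[9,-19.6,-6,0,0,0]]'
python3 -m crank '[[0,0,2,0,0,0],[0,0,4,0,0,0],[0,0,5,0,0,0],[0,0,5.6,0,0,0],[0,0,5.9,0,0,0],[0,0,5.9,0,0,0]]'
python3 - <<'E'
from h import *
c=np.array([.533,-.0028]);a=np.radians(3.57);ex=np.array([np.cos(a),np.sin(a)]);ey=np.array([-ex[1],ex[0]])
p=ctrl.get_state()["eef_pos"];print("sheet xy",(p[:2]-c)@ex,(p[:2]-c)@ey)
way((*(c+.15*ex+.045*ey),.1805,3.57))
E
```

```text
time: 9.15
eef_pos: [0.4853, 0.0406, 0.2417]
tcp_rot: [0.685, 0.729, 0.001, 0.001]
contact_force: [1.1, 0.5, -3.5]
opening: 0.266
finger_force: 80.9
time: 9.75
eef_pos: [0.4862, 0.0403, 0.1823]
tcp_rot: [0.685, 0.729, 0.0, 0.0]
contact_force: [0.0, -0.7, -3.6]
opening: 0.265
finger_force: 80.7
sheet xy -0.04403960967507978 0.04593880945732081
t 9.75 p [486.2  40.3 182.3] yaw_y 3.54 tilt [ 3.e-04 -0.e+00 -1.e+00] F [ 0.  -0.7 -3.6] op 0.265
[-0.08 19.4   0.19] [ 0.     0.    -0.001]
```

```bash
python3 -m crank '[[0,0.8,0.1,0,0,0],[0,2,0.1,0,0,0],[0,3.2,0.1,0,0,0],[0,4.4,0.1,0,0,0],[0,5.6,0.1,0,0,0],[0,6.8,0.1,0,0,0],[0,8,0.1,0,0,0],[0,9.2,0.1,0,0,0],[0,10.4,0.1,0,0,0],[0,11.6,0.1,0,0,0]]'
python3 -m crank '[[0,1.2,0,0,0,0],[0,2.4,0,0,0,0],[0,3.6,0,0,0,0],[0,4.8,0,0,0,0],[0,6,0,0,0,0],[0,7,0,0,0,0],[0,7.8,0,0,0,0],[0,7.8,0,0,0,0],[0,7.8,-3,0,0,0],[0,7.8,-6,0,0,0]]'
python3 - <<'E'
from h import *
p,d,P,K,M,o=cam("scene");cv2.imwrite("pics/s4.png",p[200:380,240:440].repeat(3,0).repeat(3,1))
p,d,P,K,M,o=cam("top")
c=np.array([.533,-.0028]);a=np.radians(3.57);ex=np.array([np.cos(a),np.sin(a)]);ey=np.array([-ex[1],ex[0]]);q=p.astype(int);w=P[...,:2]-c-.176*ex
m=((q[...,2]-q[...,0]>40)&(P[...,2]<.11)&(P[...,2]>-.02)&(abs(w@ex)<.08)&(abs(w@ey)<.13)).astype(np.uint8)
k,l,s,ce=cv2.connectedComponentsWithStats(m)
for i in range(1,k):
    if s[i,4]>30:
        z=P[l==i];y=w[l==i];print("pan x",np.round(np.percentile(y@ex,[1,50,99])*1e3),"y",np.round(np.percentile(y@ey,[1,50,99])*1e3),"z",np.percentile(z[:,2],[5,95]))
# hang approach: stand yaw 9.7, eye = TCP -0.033 z, blade mid-plane ~ +1mm
b=np.radians(9.8);f=np.array([np.cos(b),np.sin(b)]);pg=np.array([.4988,.3089])
way((.6,.12,.26,6),(*(pg-.115*f),.25,9.8),(*(pg-.115*f),.198,9.8))
E
```

```text
time: 10.75
eef_pos: [0.6025, 0.0477, 0.181]
tcp_rot: [0.685, 0.729, 0.0, -0.0]
contact_force: [-1.2, -0.7, -4.4]
opening: 0.264
finger_force: 80.9
time: 11.75
eef_pos: [0.678, 0.0526, 0.2395]
tcp_rot: [0.685, 0.729, -0.002, -0.002]
contact_force: [1.3, -0.7, -3.4]
opening: 0.265
finger_force: 80.8
pan x [-17.  -4.   5.] y [-16.  -3.  20.] z [0.00963586 0.02244455]
pan x [-42. -29. -15.] y [-113.  -82.  -52.] z [0.01107645 0.02178492]
t 11.85 p [682.   52.4 247.6] yaw_y 3.56 tilt [ 1.110e-02 -8.000e-04 -9.999e-01] F [ 1.  -0.4 -3.1] op 0.267
[ 7.26 -7.75 -1.34] [ 0.011  0.002 -0.043]
[ 25.49 -28.12  -0.59] [ 0.011  0.002 -0.109]
[ 25.5  -28.17   4.61] [ 0.011  0.002 -0.109]
```

View pics/s4.png

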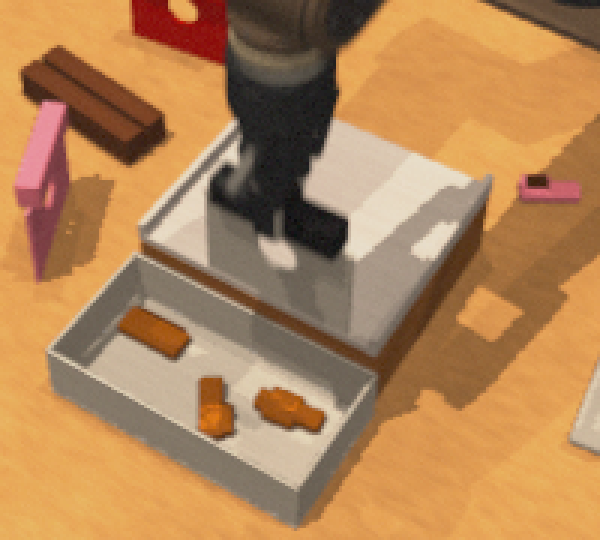

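All three crusts are in the pan, at crop (153,330), (215,405) and (290,408). Next I carry the scraper round to the tip of the peg.

```bash
python3 - <<'E'
from h import *
b=np.radians(9.8);f=np.array([np.cos(b),np.sin(b)]);pg=np.array([.4988,.3089])
way((.42,.13,.25,6),(*(pg-.11*f),.25,9.8))
E
python3 -m crank '[[1.5,-5,0,0,0,0],[3,-10,0,0,0,0],[4.5,-15,0,0,0,-0.04],[6,-20,0,0,0,-0.04],[7.5,-25,0,0,0,-0.04],[9,-26.5,0,0,0,-0.04],[9,-26.5,0,0,0,-0.04],[9,-26.5,0,0,0,-0.04],[9,-26.5,0,0,0,-0.04]]'
python3 - <<'E'
from h import *
b=np.radians(9.8);f=np.array([np.cos(b),np.sin(b)]);pg=np.array([.4988,.3089])
way((*(pg-.11*f),.25,9.8),(*(pg-.11*f),.198,9.8))
E
```

```text
t 11.85 p [682.   52.4 247.6] yaw_y 3.56 tilt [ 1.110e-02 -8.000e-04 -9.999e-01] F [ 1.  -0.4 -3.1] op 0.267
[  9.37 -25.66  -0.54] [ 0.011  0.002 -0.043]
[ 25.55 -27.62  -0.58] [ 0.011  0.002 -0.109]
time: 12.75
eef_pos: [0.4097, 0.1256, 0.2408]
tcp_rot: [0.67, 0.742, -0.0, 0.0]
contact_force: [-0.1, -0.2, -4.2]
opening: 0.265
finger_force: 81.7
t 12.75 p [409.7 125.6 240.8] yaw_y 5.82 tilt [ 1.e-04 -3.e-04 -1.e+00] F [-0.1 -0.2 -4.2] op 0.265
[16.57 -0.25 -0.93] [ 0.     0.    -0.069]
[16.57 -0.25  4.27] [ 0.     0.    -0.069]
```

```bash
python3 -m crank '[[4,-0.3,0,0,0,0],[8,-0.3,0,0,0,-0.07],[12,-0.3,1,0,0,-0.07],[15,-0.3,3,0,0,-0.07],[16.6,-0.3,4.3,0,0,-0.07],[16.6,-0.3,4.3,0,0,-0.07],[16.6,-0.3,4.3,0,0,-0.07],[16.6,-0.3,4.3,0,0,-0.07],[16.6,-0.3,4.3,0,0,-0.07]]'
python3 - <<'E'
from h import *
b=np.radians(9.8);f=np.array([np.cos(b),np.sin(b)]);n=np.array([-f[1],f[0]]);pg=np.array([.4988,.3089])
way((*(pg-.11*f),.198,9.8),(*pg,.198,9.8))
t=ctrl.get_state()["eef_pos"];print("lateral err",(t[:2]-pg)@n)
for cn,(u0,u1,v0,v1) in (("scene",(400,520,220,370)),("top",(110,210,210,320))):
    p,d,P,K,M,o=cam(cn);np.savez(cn+"5",p=p,d=d,P=P)
    if cn=="scene":cv2.imwrite("pics/s5.png",p[220:370,390:540].repeat(4,0).repeat(4,1))
    Q=P.reshape(-1,3);w=Q[:,:2]-pg;x=w@f;y=w@n
    m=(x>-.05)&(x<.028)&(abs(y)<.015)&(Q[:,2]>.152)&(Q[:,2]<.19);print(cn,"peg y med",np.median(y[m]),"fit",np.polyfit(x[m],y[m],1),"ztop",np.percentile(Q[m,2],90),m.sum())
    w=Q[:,:2]-t[:2];x=w@f;y=w@n;m=(abs(x)<.014)&(abs(y)<.07)&(Q[:,2]>t[2]-.1)&(Q[:,2]<t[2]-.008)
    if m.sum()>50:print("blade",m.sum(),np.median(x[m]),np.percentile(y[m],[1,99]),np.percentile(Q[m,2],[.5,99])-t[2])
E
```

```text
time: 13.65
eef_pos: [0.3904, 0.2901, 0.1991]
tcp_rot: [0.644, 0.765, 0.001, 0.0]
contact_force: [-0.1, -0.1, -4.1]
opening: 0.266
finger_force: 81.6
t 13.65 p [390.4 290.1 199.1] yaw_y 9.77 tilt [ 1.7e-03  5.0e-04 -1.0e+00] F [-0.1 -0.1 -4.1] op 0.266
[ 0.01 -0.    0.11] [ 0.002 -0.    -0.001]
[1.0e-02 1.1e+01 1.3e-01] [ 0.002 -0.    -0.001]
lateral err -5.987457434817657e-05
scene peg y med 0.0010192503616333161 fit [0.00166626 0.00099222] ztop 0.1703929086172026 113
blade 1139 0.002309360248842497 [-0.06454077  0.06332158] [-0.09354918 -0.00944848]
top peg y med -5.536153447920163e-06 fit [-0.00742557  0.00020276] ztop 0.17093272205961504 154
```

View pics/s5.png

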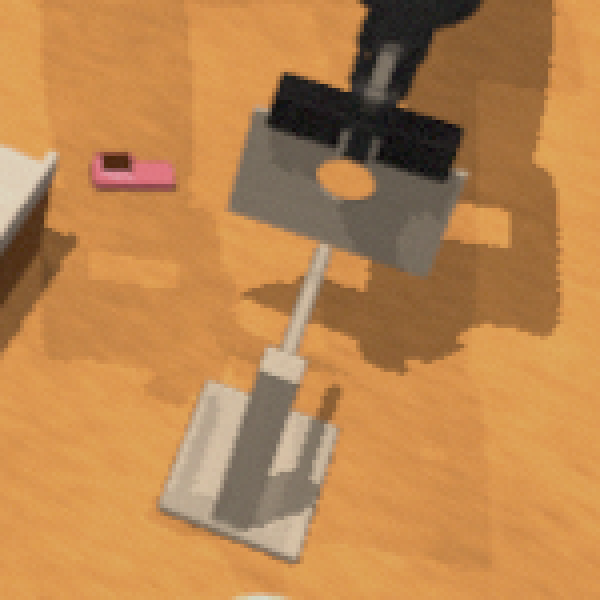

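The hole (crop 345,180) lines up with the peg (tip at 325,248), and the measured sideways error is about 1 mm. I slide it on.

```bash
python3 -m crank '[[0,1.5,0.1,0,0,0],[0,3,0.1,0,0,0],[0,4.5,0.1,0,0,0],[0,5.5,0.1,0,0,0],[0,6.5,0.1,0,0,0],[0,7.5,0.1,0,0,0],[0,8.5,0.1,0,0,0],[0,9.6,0.1,0,0,0],[0,10.8,0.1,0,0,0],[0,10.8,0.1,0,0,0]]'
python3 -m crank '[[0,0,0.5,0,0,0],[0,0,1,0,0,0],[0,0,1.4,0,0,0],[0,0,1.6,0,0,0],[0,0,1.6,0,0,0],[0,0,1.6,0,0,0]]'
python3 - <<'E'
from h import *
way((.4988,.3089,.18,9.8))
E
```

```text
time: 14.75
eef_pos: [0.4975, 0.3093, 0.1972]
tcp_rot: [0.644, 0.765, 0.0, 0.0]
contact_force: [0.5, 0.5, -3.7]
opening: 0.265
finger_force: 81.7
time: 15.35
eef_pos: [0.4957, 0.3093, 0.1812]
tcp_rot: [0.644, 0.765, 0.0, 0.0]
contact_force: [0.1, 0.1, -4.0]
opening: 0.267
finger_force: 81.7
t 15.35 p [495.7 309.3 181.2] yaw_y 9.86 tilt [ 2.e-04  0.e+00 -1.e+00] F [ 0.1  0.1 -4. ] op 0.267
[-0.09  0.29  0.12] [0.    0.    0.001]
```

```bash
python3 -m crank '[[-0.05,0,0.1,0,0,0],[-0.05,0,0.15,0,0,0],[-0.05,0,0.15,0,0,0]]'; python3 -m crank '[[0,0,0.1,0,0,0],[0,0,0.1,0,0,0]]'
```

```text
time: 15.65
eef_pos: [0.496, 0.3087, 0.1798]
tcp_rot: [0.644, 0.765, 0.0, 0.0]
contact_force: [0.1, 0.0, -3.7]
opening: 0.268
finger_force: 81.8
time: 15.85
eef_pos: [0.4961, 0.3088, 0.1796]
tcp_rot: [0.644, 0.765, 0.0, 0.0]
contact_force: [-1.6, -0.7, 0.7]
opening: 0.264
finger_force: 82.4
```

The weight is now on the peg, so I release.

```bash
python3 -m crank '[[0,0,0,0,0,0],[0,0,0,0,0,0],[0,0,0,0,0,0],[0,0,0,0,0,0],[0,0,0,0,0,0],[0,0,0,0,0,0]]' 0.65
python3 - <<'E'
from h import *
p,d,P,K,M,o=cam("scene");cv2.imwrite("pics/s6.png",p[220:370,390:540].repeat(4,0).repeat(4,1))
way()
E
```

```text
time: 16.45
eef_pos: [0.4959, 0.3088, 0.1786]
tcp_rot: [0.644, 0.765, 0.0, 0.0]
contact_force: [-0.4, -0.9, -0.2]
opening: 0.648
finger_force: 0.0
t 16.5 p [495.9 308.7 178.6] yaw_y 9.85 tilt [ 0. -0. -1.] F [-0.1 -0.  -0.5] op 0.647
```

View pics/s6.png

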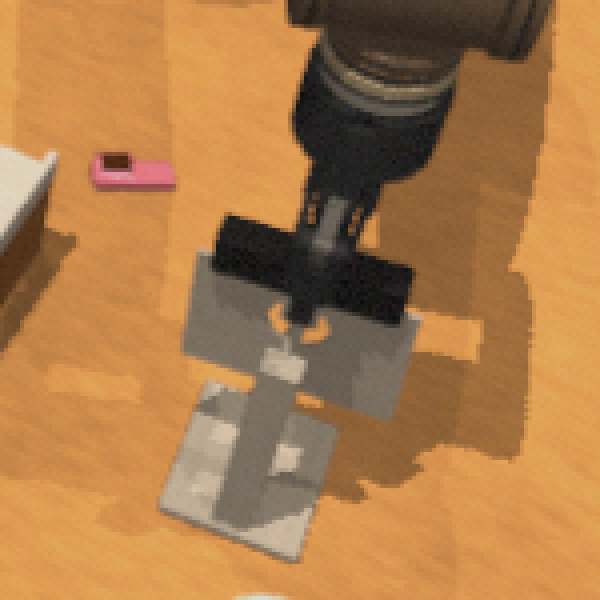

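The scraper hangs on the peg (hole at crop 300,322) between the open fingers. I withdraw straight up.

```bash
python3 -m crank '[[0,0,-0.5,0,0,0],[0,0,-1,0,0,0],[0,0,-2,0,0,0],[0,0,-3,0,0,0],[0,0,-5,0,0,0],[0,0,-8,0,0,0],[0,0,-11,0,0,0],[0,0,-14,0,0,0],[0,0,-14,0,0,0],[0,0,-14,0,0,0]]'
python3 -m crank '[[0,0,0,0,0,0],[0,0,0,0,0,0],[0,0,0,0,0,0],[0,0,0,0,0,0],[0,0,0,0,0,0],[0,0,0,0,0,0],[0,0,0,0,0,0],[0,0,0,0,0,0],[0,0,0,0,0,0],[0,0,0,0,0,0]]'
python3 - <<'E'
from h import *
p,d,P,K,M,o=cam("scene");cv2.imwrite("pics/s7.png",p[200:400,240:500].repeat(3,0).repeat(3,1))
E
```

```text
time: 17.5
eef_pos: [0.4962, 0.3089, 0.3203]
tcp_rot: [0.644, 0.765, 0.001, 0.001]
contact_force: [0.2, 0.0, -0.9]
opening: 0.647
finger_force: 0.0
time: 18.5
eef_pos: [0.4959, 0.3087, 0.3186]
tcp_rot: [0.644, 0.765, 0.0, 0.0]
contact_force: [-0.7, -0.2, -0.2]
opening: 0.655
finger_force: 0.0
```

View pics/s7.png

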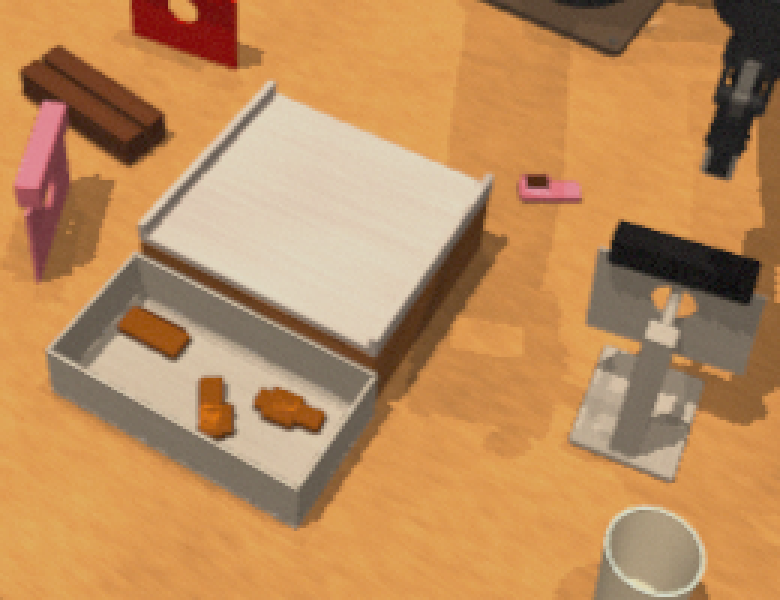

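The scraper hangs blade down on the peg (675,300), the three crusts are in the pan, and the gripper is clear at (720,170). I hand in the job.

```bash
python3 -c "
from plant import ctrl
print(ctrl.sign_off())"
```

```text
the job is handed in; nothing more can be done
None
```

I handed in the job at about 18.5 s: the last picture shows all three crusts in the scrap pan, the scraper hanging blade down on the peg and the gripper clear; the sign-off returned no verdict.

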